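# Find the balanced rotor arm on the knife edge

## Robot

A 7-joint arm with a two-finger parallel gripper is mounted at the origin on the work surface; the furniture and walls round the work are solid. World frame = base frame: x ahead of the robot, y to its left, z up, the work surface at z = 0. Lengths are in m, angles in rad, forces in N, time in s.
With the tool pointing down it reaches from about 0.35 to 0.9 m from the base axis. Payload 19.9 kg.
Tool frame: the origin (TCP) lies midway between the tips of the shut fingers; the grasp point (between the pads) lies 19 mm behind it; z points along the fingers, y is the line along which they close (so a half turn about z gives the same grasp; the last joint's range is limited). The gripper opens to 85 mm and grips with 20 to 120 N. Pads are 22 mm wide; open, the fingers measure 114 mm over their backs; the gripper's body (76 mm by 85 mm) begins 54 mm behind the grasp point. The pads swing forward as they close: fully open they stand 13 mm farther back than shut.
Start: joints at [-1.278, 0.417, -0.01, 1.614, 0.005, 1.111, -0.053], TCP at [0.205, 0.59, 0.231] pointing down, gripper open.
Joint ranges: [-2.81, 2.81], [-0.39, 2.02], [-1.27, 1.25], [0.06, 2.57], [-1.19, 4.33], [0.19, 2], [-2.82, 2.82]. Speed limits (rad/s): [1.89, 1.89, 2.39, 2.39, 3.01, 3.01, 3.01].

## Interface

Orientations are given as a unit quaternion [x, y, z, w].
In Python, from rig import arm gives the robot as it stands.
- The arm moves only by the shell command python3 -m jog 'ROWS' [FORCE]. ROWS is JSON, a list of rows, each a list of 7 numbers: the turn, a rotation vector about the tool's x, y, z in rad, then the shift along the tool's x, y, z in mm, then the opening, from 0 (shut) to 1 (fully open). A call has 1 to 5 rows; each row shifts and turns the commanded pose from where the row before left it, along the tool's axes as they then stand; what a row does not reach is not made up. A row lasts 1/10 s, in which the tool goes at most 50 mm and 8.59 degrees, less where a joint would pass 70% of its speed; a pose out of reach is approached as far as the arm can. A call with a gripper value outside its range is refused whole. The fingers move at their own pace and stop on an object; FORCE is the grip in N (left out, the last holds). Time passes only in rows, so rows that do not move let the fingers close. It gives the time, the measured TCP pose, the force, the opening and the grip force at its end, in the units of the state.
- arm.get_obs(): the state, without advancing time (a new reading comes with each control period).
- arm.capture(name): name is "scene" or "top" or "wrist"; returns a dict with "frame" (384x512x3 uint8, blue, green, red), "depth" (384x512 float32, m along the optical axis (not along the pixel's ray), 0 where there is no reading), "camera_matrix" (3x3 intrinsics, pixels), "R" (3x3) and "t" (3): a world point X has camera coordinates R X + t. Camera axes: x right, y down, z forward; pixel columns grow to the right and rows downward; lengths in m; the calibration is good to about 2 mm. The wrist camera is an equidistant fisheye: a pixel r from the principal point sees the ray r / f radians off the axis. A picture is of the moment at which its call begins.
- arm.close_job(): hands the job in; it is judged then, once.
The state is a dict: "time": time; "q": joint angles; "qd": joint speeds; "effort": joint torques, N m; "tcp_pos": TCP position; "tcp_rot": TCP orientation; "force": force on the tool from outside, world axes, zero at the start; "torque": the same for the moment, N m; "grip_width": finger opening in m; "grasp_force": force on a finger pad.
Only numpy, scipy, OpenCV 4.12 (cv2) and the standard library are available. Lean on these libraries where they do the work, as an engineer would, in place of code of your own. Each camera call takes 0.05 s, during which the arm holds its last target. There are 200 camera calls.

## Task

One of the two centrifuge rotor arms on the blue mat is unevenly loaded. Find out which by hanging them by the notch on the knife edge of the balance stand, without leaning hard on it: leave the arm that stays level hanging free and still on the edge, and stand the lopsided one upright on the floor of the red reject tray. Leave the lead pots where they are.

Things in the scene. Friction and masses are not known exactly. Their poses are not given: they have to be found in the camera images.
- stand: knife-edge balance stand, fixed: base 32 (x) x 60 (y) x 8 high, upright steel blade along its own y, edge 53 above the worktop, 3 thick, edge rounded 1.5 mm. Keeper plates at its ends (18 either side of the middle) rise 4 above it. A rotor arm hung on it lies along the stand's x, either way round. Origin: centre of the underside
- knife_edge (a point): middle of the knife edge, its crest; axes as the stand's. An even arm hung on it stays level and steady (its centre of mass lies under the notch, about 18 below the apex). An uneven arm's lies about 12 to the side: it tips over the edge until its heavier bucket rests on the worktop, at about 0.18 rad, and stays there
- mat: blue parking mat, fixed, 126 (x) x 106 (y) x 4; origin: centre of the underside
- reject_tray: open red tray, fixed, 152 (x) x 90 (y) outside, walls 4 thick and 22 high, floor 4 thick, so 144x82 inside: one arm fits, along x. Origin: centre of the underside. Tray and mat may change sides
- rotor_a: centrifuge rotor arm (two look alike), 0.19 to 0.25 kg: aluminium beam 112 long (own x) x 20 wide, z 35 to 54; closed white bucket 24x24 under each end, centred 44 from the middle. Black grip fin on the middle, 28 along x, 12 thick (y), z 54 to 90: grip it across its thickness. V notch under the middle (point notch_a). Origin: middle, level with the bucket undersides; z up
- rotor_b: rotor arm just like rotor_a outside. At the start both stand on their buckets on the blue mat, side by side, 60 to 76 apart, with the mat's yaw. The sealed loads cannot be seen: one arm has equal loads in both buckets; in the other, one bucket is 50 to 75 g heavier. Which is which is random, unrelated to name and place
- notch_a (a point): apex of rotor_a's V notch, 44 above the arm's origin, axes as the arm's. The notch runs across the beam (along y), 9 deep, 18 wide at its mouth
- notch_b (a point): apex of the V notch of rotor_b, 44 above its origin, axes as the arm's
- pot_blue: blue lead vial pot, 42 dia x 78, behind a fixed upright steel plate (83 wide along y, 130 high, at x = 0.51, y = 0). Ahead on the left stands the fixed grey lead-glass shield, whose head leans out overhead: from x = 0.54 on, y = 0.03 to 0.29, heights 0.25 to 0.49; lead the robot round it; bystander, origin at the centre of its underside
- pot_grey: dark grey lead vial pot, 46 dia x 84; bystander, origin at the centre of its underside
There are look-alikes about, which are no part of the job. Leave any purple look-alike of the stand alone.

How it is judged:
At the end, for the whole second after the job is handed in: One arm hangs free on the knife edge, its notch within 12 mm of the middle of the edge, within 0.1 rad of level and still; the other stands in the red tray, its origin inside the walls and within 8 mm of the floor, upright within 0.12 rad, at rest ((((distance between notch_a and knife_edge below 0.012 m and angle between rotor_a's own z axis and vertical below 0.1 rad and linear speed of rotor_a below 0.03 m/s and angular speed of rotor_a below 0.3 rad/s) and (x of rotor_b in the frame of reject_tray between -0.072 and 0.072 m and y of rotor_b in the frame of reject_tray between -0.041 and 0.041 m and z of rotor_b in the frame of reject_tray below 0.012 m and angle between rotor_b's own z axis and vertical below 0.12 rad and linear speed of rotor_b below 0.03 m/s)) or ((distance between notch_b and knife_edge below 0.012 m and angle between rotor_b's own z axis and vertical below 0.1 rad and linear speed of rotor_b below 0.03 m/s and angular speed of rotor_b below 0.3 rad/s) and (x of rotor_a in the frame of reject_tray between -0.072 and 0.072 m and y of rotor_a in the frame of reject_tray between -0.041 and 0.041 m and z of rotor_a in the frame of reject_tray below 0.012 m and angle between rotor_a's own z axis and vertical below 0.12 rad and linear speed of rotor_a below 0.03 m/s)))); the robot touches nothing.
It fails at once if a bystander (lead pot) is shoved more than 3 cm (distance of any of pot_blue, pot_grey from where it was at the start of the episode above 0.03 m).
It fails at once if an arm or the fingers bear on the knife-edge stand with more than 100 N of contact force (contact force between any of rotor_a, rotor_b, the fingers and stand above 100 N).
It also fails if it takes over 67 s, if anything falls off the work surface, if the arm or the gripper's body presses on something with over 40 N, if the wrist force passes 120 N, or if a joint passes its speed limit or range.

## Working session

There is one attempt and no reset: what is moved stays moved. The work goes in short steps, Python scripts to look and compute and a shell command to move; the robot and the scene stay as the last step left them, time stands still between calls to the robot, and variables do not carry over. Pictures are saved under pics/ and viewed, at most 10 in all, crops included, and the job is handed in when it is done.

```bash
mkdir -p pics; ls; python3 - <<'E'
from rig import arm
import cv2,numpy as np
o=arm.get_obs();print(o)
for n in("scene","top"):
    c=arm.capture(n);cv2.imwrite(f"pics/{n}0.png",c["frame"]);np.savez(f"{n}0.npz",**c)
    print(n,c["camera_matrix"].tolist(),(-c["R"].T@c["t"]).round(3))
E
```

```text
pics
{'time': 0.0, 'q': array([-1.27850716,  0.41797405, -0.01032214,  1.61417647,  0.00468449,
        1.11066647, -0.05302751]), 'qd': array([ 0.00106537, -0.00037773,  0.00062867, -0.00031621,  0.00227354,
        0.00061315,  0.00070603]), 'effort': array([ 7.68442733e-04, -8.64466524e+01,  6.78948797e-01, -4.34891295e+01,
        1.90400431e-02,  7.56678579e-03, -5.49920898e-06]), 'tcp_pos': array([0.20464937, 0.59018526, 0.23065915]), 'tcp_rot': array([ 1.66125121e-01,  9.86104500e-01, -5.96500278e-04, -6.57133011e-05]), 'force': array([0.06809805, 0.41992453, 0.1250773 ]), 'torque': array([-0.02931668, -0.00018079, -0.00524861]), 'grasp_force': 0.0, 'grip_width': 0.08530995862088543}
scene [[393.3261507922421, 0.0, 256.2573274000846], [0.0, 393.3261507922421, 192.78482813767874], [0.0, 0.0, 1.0]] [-0.112 -0.434  0.697]
top [[493.0680129211613, 0.0, 257.49013798567603], [0.0, 493.0680129211613, 194.93441495174147], [0.0, 0.0, 1.0]] [ 0.214 -0.052  1.248]
```

View pics/scene0.png

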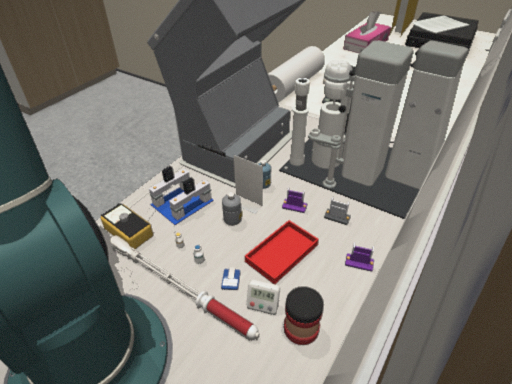

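View pics/top0.png

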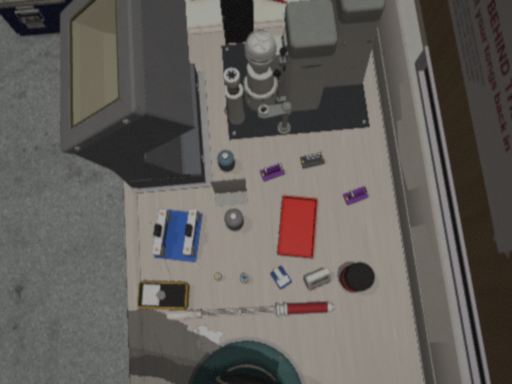

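The scene and top pictures show two arms on the blue mat (top px ~(160,230) and (190,230)), the red tray (297,227), a grey stand (312,160) and purple decoys (272,172) and (356,196). The grey pot is at (234,218). The blue pot is at (226,160), behind the plate.

```bash
cat > h.py <<'E'
import cv2,numpy as np
from scipy.spatial.transform import Rotation as Ro
def cloud(c):
    K=c["camera_matrix"];d=c["depth"];v,u=np.indices(d.shape)
    P=np.stack([(u-K[0,2])/K[0,0]*d,(v-K[1,2])/K[1,1]*d,d],-1)
    return (P-c["t"])@c["R"]
def ray(c,uv,z):           # pinhole ray onto plane z
    K=c["camera_matrix"];r=c["R"].T@np.array([(uv[0]-K[0,2])/K[0,0],(uv[1]-K[1,2])/K[1,1],1]);o=-c["R"].T@c["t"]
    return o+r*(z-o[2])/r[2]
def fray(c,uv):            # fisheye ray: origin, dir
    K=c["camera_matrix"];x=(uv[0]-K[0,2])/K[0,0];y=(uv[1]-K[1,2])/K[1,1];t=np.hypot(x,y)+1e-12
    return -c["R"].T@c["t"],c["R"].T@np.array([np.sin(t)*x/t,np.sin(t)*y/t,np.cos(t)])
def fplane(c,uv,z):
    o,r=fray(c,uv);return o+r*(z-o[2])/r[2]
def delta(o,goal,yaw):     # tool-frame shift mm and turn to goal, pointing down, tool x-axis... y(closing) along yaw
    R=Ro.from_quat(o["tcp_rot"]);y=np.array([np.cos(yaw),np.sin(yaw),0]);z=np.array([0,0,-1.])
    best=None
    for s in(1,-1):
        T=np.stack([np.cross(s*y,z),s*y,z],1);rv=(R.inv()*Ro.from_matrix(T)).as_rotvec()
        if best is None or np.linalg.norm(rv)<np.linalg.norm(best):best=rv
    return best.round(4),(R.inv().apply(np.array(goal)-o["tcp_pos"])*1000).round(1)
E
python3 - <<'E'
from h import *
for n in("top","scene"):
    c=dict(np.load(f"{n}0.npz"));P=cloud(c);h=cv2.cvtColor(c["frame"],cv2.COLOR_BGR2HSV)
    H,S,V=[h[...,i].astype(int) for i in range(3)];X,Y,Z=P[...,0],P[...,1],P[...,2]
    ok=c["depth"]>0
    def rep(name,m):
        m=m&ok;n_,l,st,ce=cv2.connectedComponentsWithStats(m.astype(np.uint8))
        for i in range(1,n_):
            if st[i,4]<25:continue
            q=P[l==i];(a,b),(w,hh),an=cv2.minAreaRect((q[:,:2]*1000).astype(np.float32))
            print(n,name,ce[i].round(0),st[i,4],"rect",round(a),round(b),round(w),round(hh),round(an,1),"z",np.percentile(q[:,2],[5,50,95]).round(3))
    rep("red",((H<6)|(H>174))&(S>150)&(V>90)&(X<.8))
    rep("blue",(H>100)&(H<125)&(S>130)&(V>80))
    rep("purple",(H>125)&(H<160)&(S>90))
    rep("fin",(V<60)&(Z>.06)&(Z<.11)&(Y>.05)&(X<.5)&(X>.2))
    rep("beam",(V>110)&(S<60)&(Z>.045)&(Z<.07)&(Y>.05)&(X<.55)&(X>.2))
    rep("grey",(S<60)&(V<150)&(Z>.02)&(Z<.09)&(Y<-.1)&(X>.3)&(X<.62))
    print(n,P[160,312],P[218,234],P[160,226])
E
```

```text
top red [297. 226.] 2008 rect 402 -164 87 150 78.9 z [0.001 0.005 0.022]
top red [307. 308.] 301 rect 200 -165 92 19 87.6 z [0.024 0.029 0.033]
top blue [178. 236.] 974 rect 408 129 83 120 78.2 z [0.    0.005 0.008]
top purple [273. 172.] 174 rect 546 -117 16 56 14.9 z [0.005 0.011 0.052]
top purple [356. 195.] 193 rect 468 -322 29 57 16.4 z [0.006 0.01  0.053]
top fin [157. 230.] 65 rect 413 175 10 24 77.3 z [0.075 0.093 0.097]
top fin [188. 230.] 56 rect 406 101 10 22 79.1 z [0.078 0.093 0.099]
top beam [159. 232.] 279 rect 415 176 22 111 78.3 z [0.054 0.059 0.063]
top beam [190. 232.] 273 rect 408 102 20 112 77.8 z [0.054 0.058 0.063]
top beam [158. 295.] 51 rect 263 188 24 23 41.4 z [0.045 0.054 0.059]
top grey [313. 156.] 106 rect 575 -223 13 42 9.0 z [0.021 0.043 0.058]
top [ 0.57063557 -0.22197642  0.01716524] [ 0.42487605 -0.00989101  0.08537539] [ 0.57714836 -0.00138516  0.06483628]
scene red [281. 251.] 2284 rect 401 -167 90 153 78.8 z [0.003 0.006 0.023]
scene red [228. 316.] 542 rect 197 -166 94 20 87.7 z [0.02  0.029 0.031]
scene red [301. 336.] 92 rect 239 -299 22 60 22
[... 249 characters left out ...]
 purple [294. 202.] 303 rect 550 -117 31 57 14.8 z [0.006 0.018 0.048]
scene purple [360. 259.] 421 rect 467 -324 30 57 17.2 z [0.007 0.017 0.048]
scene fin [168. 174.] 113 rect 411 173 11 25 78.3 z [0.065 0.081 0.095]
scene fin [188. 185.] 124 rect 405 100 14 24 73.2 z [0.065 0.082 0.095]
scene beam [169. 180.] 223 rect 414 173 23 113 78.4 z [0.055 0.059 0.061]
scene beam [189. 192.] 234 rect 408 100 23 113 77.6 z [0.055 0.059 0.061]
scene beam [123. 215.] 55 rect 268 186 38 21 52.1 z [0.047 0.055 0.058]
scene grey [338. 208.] 178 rect 571 -225 10 42 7.3 z [0.021 0.037 0.051]
scene [ 0.72865576 -0.07592979  0.02132698] [ 0.41532353 -0.02531211  0.02632345] [0.54063675 0.08624159 0.07547859]
```

```bash
python3 - <<'E'
from h import *
from rig import arm
o=arm.get_obs();print(delta(o,[.39,.137,.25],np.radians(78.3)))
E
```

```text
(array([-0.0011,  0.    , -0.1296]), array([-323.6, -367.5,  -18.8]))
```

```bash
python3 -m jog '[[0,0,0,-27,-30,-2,0.5],[0,0,0,-27,-31,-2,0.5],[0,0,0,-27,-30,-2,0.5],[0,0,0,-27,-31,-2,0.5],[0,0,0,-27,-30,-2,0.5]]' 30; python3 -m jog '[[0,0,0,-27,-31,-2,0.5],[0,0,0,-27,-30,-2,0.5],[0,0,0,-27,-31,-2,0.5],[0,0,0,-27,-30,-2,0.5],[0,0,0,-27,-31,-1,0.5]]'; python3 -m jog '[[0,0,0,-27,-31,0,0.5],[0,0,0,-27,-31,0,0.5],[0,0,-0.13,0,0,0,0.5],[0,0,0,0,0,0,0.5],[0,0,0,0,0,0,0.5]]'; python3 - <<'E'
from h import *
from rig import arm
c=arm.capture("wrist");o=arm.get_obs();print(o["tcp_pos"],delta(o,[.39,.137,.25],np.radians(78.3)))
cv2.imwrite("pics/w1.png",c["frame"]);np.savez("w1.npz",**c);print(c["camera_matrix"],(-c["R"].T@c["t"]).round(3),c["R"])
E
```

```text
time: 0.6
tcp_pos: [0.2828, 0.4008, 0.2411]
tcp_rot: [0.166, 0.986, -0.0, -0.0]
force: [1.3, 1.1, 0.0]
grip_width: 0.0426
grasp_force: 0.0
time: 1.1
tcp_pos: [0.3602, 0.2123, 0.2504]
tcp_rot: [0.166, 0.986, 0.0, 0.0]
force: [1.0, -0.2, -0.2]
grip_width: 0.0428
grasp_force: 0.0
time: 1.6
tcp_pos: [0.3904, 0.1381, 0.2502]
tcp_rot: [0.103, 0.995, -0.0, -0.0]
force: [-0.6, 0.8, 0.1]
grip_width: 0.0424
grasp_force: 0.0
[0.39033052 0.13823439 0.25019928] (array([-0.0002, -0.0002, -0.0016]), array([ 0.1, -1.3,  0.2]))
[[297.31863964   0.         256.92334673]
 [  0.         297.31863964 188.21590869]
 [  0.           0.           1.        ]] [0.317 0.153 0.393] [[ 2.05356950e-01  9.78686981e-01 -5.61724338e-04]
 [ 9.37647513e-01 -1.96581148e-01  2.86658321e-01]
 [ 2.80438343e-01 -5.93939779e-02 -9.58032719e-01]]
```

View pics/w1.png

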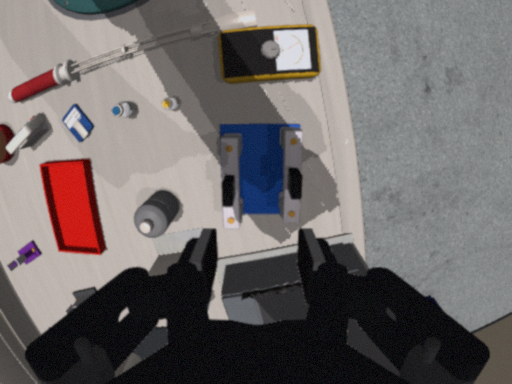

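The wrist picture shows the two arms at px (231,180) and (291,175), their fins at about (228,190) and (295,183), and the tray at (73,205).

```bash
cat >> h.py <<'E'
def fcloud(c):
    K=c["camera_matrix"];d=c["depth"];v,u=np.indices(d.shape)
    x=(u-K[0,2])/K[0,0];y=(v-K[1,2])/K[1,1];t=np.hypot(x,y)+1e-9;k=np.tan(np.minimum(t,1.5))/t
    return (np.stack([x*k*d,y*k*d,d],-1)-c["t"])@c["R"]
def blobs(P,m,mn=40,zc=None):
    n,l,st,ce=cv2.connectedComponentsWithStats(m.astype(np.uint8))
    for i in range(1,n):
        if st[i,4]<mn:continue
        q=P[l==i];(a,b),(w,h),an=cv2.minAreaRect((q[:,:2]*1000).astype(np.float32))
        print(ce[i].round(0),st[i,4],"rect",np.round([a,b,w,h,an],1),"z",np.percentile(q[:,2],[5,50,95]).round(3))
E
python3 - <<'E'
from h import *
c=dict(np.load("w1.npz"));P=fcloud(c);h=cv2.cvtColor(c["frame"],cv2.COLOR_BGR2HSV)
H,S,V=[h[...,i].astype(int) for i in range(3)];X,Y,Z=P[...,0],P[...,1],P[...,2];g=(c["depth"]>0)&(Y>.05)&(X<.48)&(X>.33)
print("fintop");blobs(P,g&(Z>.088)&(Z<.1)&(V<70))
print("beam");blobs(P,g&(Z>.05)&(Z<.066)&(V>90)&(S<70),150)
print("tray");blobs(P,((H<6)|(H>174))&(S>150)&(c["depth"]>0),300)
# triangulation check: fin top centre from wrist & top camera
t=dict(np.load("top0.npz"))
for uvw,uvt in(((228,190),(188,230)),((295,183),(157,230))):
    o1,r1=fray(c,uvw);o2=-t["R"].T@t["t"];r2=ray(t,uvt,0)-o2;r2/=np.linalg.norm(r2)
    s=np.linalg.lstsq(np.stack([r1,-r2],1),o2-o1,rcond=None)[0];print("tri",(o1+s[0]*r1).round(3),(o2+s[1]*r2).round(3))
E
```

```text
fintop
[296. 186.] 294 rect [411.1 174.5  11.8  26.2  79.6] z [0.09  0.094 0.095]
[227. 193.] 250 rect [404.3 102.   10.5  25.8  80.1] z [0.09  0.094 0.095]
beam
[294. 149.] 558 rect [381.1 182.   19.3  48.4  77.9] z [0.057 0.058 0.059]
[231. 186.] 806 rect [405.6 101.4  19.8 110.2  78.3] z [0.057 0.058 0.059]
[290. 208.] 374 rect [445.2 168.2  19.8  41.2  77.7] z [0.057 0.058 0.059]
tray
[33. 86.] 607 rect [ 199.7 -167.    92.7   21.7   87.9] z [0.022 0.028 0.03 ]
[ 72. 206.] 4433 rect [ 399.5 -164.4   90.7  151.4   79.3] z [0.003 0.005 0.022]
tri [0.405 0.101 0.079] [0.407 0.102 0.079]
tri [0.414 0.176 0.073] [0.415 0.177 0.073]
```

```bash
python3 - <<'E'
from h import *
from rig import arm
o=arm.get_obs();print(delta(o,[.405,.1015,.064],np.radians(78.2)))
E
```

```text
(array([-0.0003, -0.0002,  0.0001]), array([-21.9, -32.9, 186.2]))
```

```bash
python3 -m jog '[[0,0,0,-11,-17,36,0.5],[0,0,0,-11,-16,40,0.5],[0,0,0,0,0,40,0.5],[0,0,0,0,0,40,0.5],[0,0,0,0,0,30,0.5]]' 40; python3 -m jog '[[0,0,0,0,0,0,0.3],[0,0,0,0,0,0,0],[0,0,0,0,0,0,0],[0,0,0,0,0,0,0],[0,0,0,0,0,0,0]]'; python3 -m jog '[[0,0,0,0,0,-15,0],[0,0,0,0,0,-30,0],[0,0,0,0,0,-40,0],[0,0,0,0,0,-40,0],[0,0,0,0,0,-25,0]]';  python3 - <<'E'
from h import *
from rig import arm
o=arm.get_obs();print(o["force"],o["torque"],delta(o,[.45,-.21,.21],np.radians(98)))
E
```

```text
time: 2.15
tcp_pos: [0.4046, 0.1012, 0.0622]
tcp_rot: [0.102, 0.995, -0.0, -0.001]
force: [0.7, 0.4, 0.6]
grip_width: 0.0428
grasp_force: 0.0
time: 2.65
tcp_pos: [0.406, 0.1012, 0.0653]
tcp_rot: [0.102, 0.995, 0.001, 0.001]
force: [0.4, 0.4, -2.3]
grip_width: 0.0111
grasp_force: 43.2
time: 3.15
tcp_pos: [0.406, 0.1008, 0.2175]
tcp_rot: [0.102, 0.995, 0.001, 0.001]
force: [-0.1, 0.6, -2.8]
grip_width: 0.0111
grasp_force: 43.2
[-0.06716321  0.5867585  -2.80407257] [ 0.0331151   0.04818715 -0.00152925] (array([ 0.0017,  0.0029, -0.3439]), array([-106.1, -295.5,    7.1]))
```

```bash
python3 - <<'E'
from h import *
P=np.vstack([f(dict(np.load(n))).reshape(-1,3) for f,n in((cloud,"top0.npz"),(cloud,"scene0.npz"))])
for x in np.arange(.5,.8,.02):
    print(round(x,2),[round(float(P[m,2].max()),2) if (m:=(abs(P[:,0]-x)<.01)&(abs(P[:,1]-y)<.015)).any() else None for y in np.arange(.03,-.4,-.03)])
E
```

```text
0.5 [0.13, 0.13, 0.13, 0.13, 0.01, 0.01, 0.01, 0.01, 0.01, 0.01, 0.01, 0.01, 0.01, 0.01, 0.24]
0.52 [0.13, 0.14, 0.13, 0.01, 0.01, 0.01, 0.01, 0.01, 0.01, 0.01, 0.01, 0.01, 0.01, 0.01, 0.23]
0.54 [0.42, 0.01, 0.0, 0.01, 0.06, 0.06, 0.04, 0.01, 0.01, 0.01, 0.01, 0.01, 0.01, 0.01, 0.24]
0.56 [0.42, 0.06, 0.06, 0.01, 0.06, 0.06, 0.06, 0.01, 0.06, 0.04, 0.01, 0.01, 0.01, 0.01, 0.24]
0.58 [0.42, 0.08, 0.07, 0.01, 0.0, 0.01, 0.01, 0.01, 0.06, 0.06, 0.01, 0.01, 0.01, 0.01, 0.24]
0.6 [0.42, 0.08, 0.07, 0.01, 0.01, 0.01, 0.01, 0.01, 0.01, 0.01, 0.01, 0.01, 0.01, 0.01, 0.24]
0.62 [0.42, 0.0, 0.01, 0.01, 0.0, 0.01, 0.01, 0.01, 0.01, 0.0, 0.01, 0.01, 0.01, 0.01, 0.24]
0.64 [0.42, 0.01, 0.02, 0.02, 0.17, 0.16, 0.15, 0.02, 0.02, 0.02, 0.02, 0.02, 0.02, 0.02, 0.24]
0.66 [0.42, 0.02, 0.02, 0.02, 0.17, 0.17, 0.17, 0.17, 0.02, 0.02, 0.02, 0.02, 0.02, 0.02, 0.24]
0.68 [0.42, 0.02, 0.26, 0.19, 0.17, 0.17, 0.17, 0.16, 0.02, 0.02, 0.02, 0.02, 0.02, 0.02, 0.23]
0.7 [0.42, 0.02, 0.27, 0.26, 0.02, 0.02, 0.02, 0.35, 0.35, 0.35, 0.02, 0.02, 0.02, 0.02, 0.23]
0.72 [0.42, 0.02, 0.27, 0.27, 0.3, 0.29, 0.36, 0.36, 0.36, 0.36, 0.35, 0.02, 0.02, 0.02, 0.23]
0.74 [0.42, 0.02, 0.01, 0.29, 0.31, 0.31, 0.36, 0.36, 0.36, 0.36, 0.35, 0.02, 0.02, 0.02, 0.24]
0.76 [0.42, 0.02, 0.02, 0.3, 0.31, 0.31, 0.36, 0.36, 0.36, 0.36, 0.36, 0.37, 0.37, 0.37, 0.23]
0.78 [0.42, 0.01, 0.02, 0.26, 0.31, 0.3, 0.36, 0.36, 0.36, 0.36, 0.37, 0.37, 0.37, 0.37, 0.24]
0.8 [0.42, 0.01, 0.02, 0.02, 0.29, 0.3, 0.36, 0.36, 0.36, 0.36, 0.37, 0.37, 0.37, 0.37, 0.23]
```

```bash
python3 - <<'E'
from h import *
from rig import arm
o=arm.get_obs();print(delta(o,[.42,-.15,.235],np.radians(98)))
R=Ro.from_quat(o["tcp_rot"])*Ro.from_rotvec([0,0,-.344]);print(R.inv().apply([140,10,5]))
E
```

```text
(array([ 0.0017,  0.0029, -0.3439]), array([ -64.6, -242.7,  -17.9]))
[-140.04347192   -9.59009664   -4.56683911]
```

```bash
python3 -m jog '[[0,0,0,-8,-30,-3,0],[0,0,0,-8,-30,-3,0],[0,0,0,-8,-30,-3,0],[0,0,0,-8,-30,-3,0],[0,0,0,-8,-30,-3,0]]'; python3 -m jog '[[0,0,0,-8,-30,-2,0],[0,0,0,-8,-30,-1,0],[0,0,0,-8,-33,0,0],[0,0,-0.1,0,0,0,0],[0,0,-0.1,0,0,0,0]]'; python3 -m jog '[[0,0,-0.144,0,0,0,0],[0,0,0,-35,-2,-1,0],[0,0,0,-35,-2,-1,0],[0,0,0,-35,-2,-1,0],[0,0,0,-35,-2,-1,0]]'; python3 -m jog '[[0,0,0,0,0,0,0],[0,0,0,0,0,0,0],[0,0,0,0,0,0,0]]';  python3 - <<'E'
from h import *
from rig import arm
c=arm.capture("wrist");o=arm.get_obs();print(o["force"],o["torque"])
cv2.imwrite("pics/w2.png",c["frame"]);np.savez("w2.npz",**c)
E
```

```text
time: 3.65
tcp_pos: [0.4141, -0.0554, 0.23]
tcp_rot: [0.102, 0.995, 0.0, 0.0]
force: [0.5, 0.1, -1.7]
grip_width: 0.0117
grasp_force: 43.2
time: 4.15
tcp_pos: [0.4187, -0.151, 0.2327]
tcp_rot: [0.001, 1.0, -0.0, 0.0]
force: [0.7, 0.3, -2.2]
grip_width: 0.0115
grasp_force: 43.2
time: 4.65
tcp_pos: [0.56, -0.138, 0.2367]
tcp_rot: [-0.07, 0.998, 0.0, 0.0]
force: [0.4, 0.1, -2.3]
grip_width: 0.0112
grasp_force: 43.2
time: 4.95
tcp_pos: [0.558, -0.1387, 0.2366]
tcp_rot: [-0.07, 0.998, 0.0, -0.0]
force: [-0.3, 0.6, -2.5]
grip_width: 0.0112
grasp_force: 43.1
[-0.196878   -0.67046252 -3.07345578] [-0.04076417  0.09637844  0.05965384]
```

View pics/w2.png

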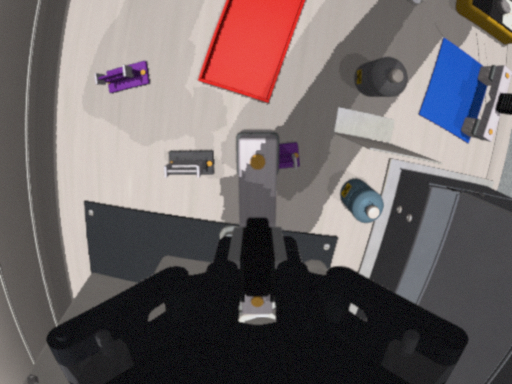

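The wrist picture shows the grey stand at px (190,163): base (168–214, 150–172), and blade with keepers (165–200, ~170). The carried arm is at (257,170), its near bucket end visible.

```bash
python3 - <<'E'
from h import *
c=dict(np.load("w2.npz"));P=fcloud(c);X,Y,Z=P[...,0],P[...,1],P[...,2];ok=c["depth"]>0
reg=ok&(X>.5)&(X<.64)&(Y<-.18)&(Y>-.3)
print("blade>.04");blobs(P,reg&(Z>.04)&(Z<.08),10)
print("top>.053");blobs(P,reg&(Z>.0545)&(Z<.08),4)
print("base");blobs(P,reg&(Z>.0055)&(Z<.012),30)
crop=cv2.resize(c["frame"][135:195,145:235],None,fx=8,fy=8,interpolation=cv2.INTER_CUBIC);cv2.imwrite("pics/w2c.png",crop)
q=P[reg&(Z>.0545)&(Z<.08)];print((q[np.argsort(q[:,1])][::3]*1000).round(1)[:40])
E
```

```text
blade>.04
[183. 169.] 263 rect [ 571.8 -224.1   13.7   41.3    8.5] z [0.041 0.052 0.057]
top>.053
[197. 171.] 35 rect [ 569.  -205.3   13.5    2.8   12. ] z [0.055 0.057 0.058]
[165. 171.] 26 rect [ 574.6 -243.4   13.4    2.7    5.8] z [0.056 0.057 0.058]
base
[194. 158.] 579 rect [ 571.4 -224.7   31.8   60.6    7.3] z [0.006 0.008 0.011]
[184. 173.] 77 rect [ 586.9 -233.2    3.5   35.7    7.6] z [0.007 0.008 0.009]
[[ 570.5 -245.2   56.3]
 [ 572.7 -244.8   57.1]
 [ 576.5 -243.8   55.8]
 [ 575.  -243.6   56.6]
 [ 573.5 -243.3   58. ]
 [ 573.  -243.1   54.7]
 [ 567.8 -242.8   56.8]
 [ 581.2 -242.3   55.6]
 [ 578.4 -242.1   56.8]
 [ 564.6 -207.5   56.3]
 [ 566.6 -207.1   57.3]
 [ 563.2 -206.4   56.4]
 [ 565.3 -206.1   57.3]
 [ 571.2 -205.6   56.9]
 [ 574.7 -205.3   56.9]
 [ 562.9 -205.1   57.2]
 [ 564.9 -204.7   58.4]
 [ 569.9 -204.6   56.7]
 [ 573.1 -204.1   57.7]
 [ 569.  -203.8   55.1]
 [ 573.7 -203.4   55.1]]
```

View pics/w2c.png

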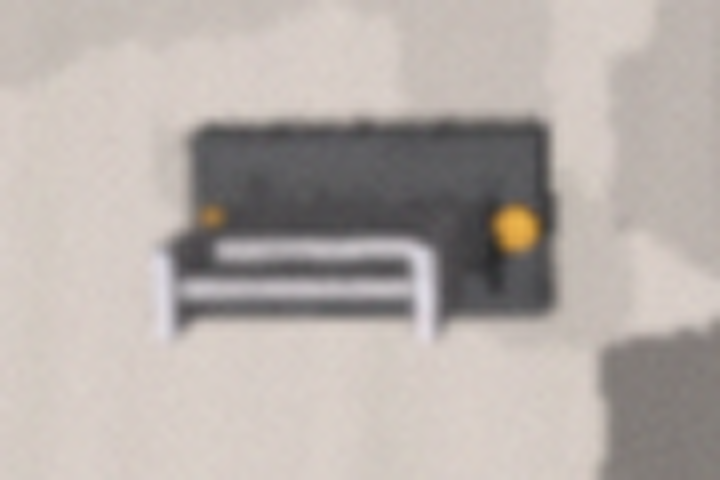

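```bash
python3 - <<'E'
from h import *
from rig import arm
o=arm.get_obs();R=Ro.from_quat(o["tcp_rot"])
c=dict(np.load("w2.npz"));P=fcloud(c);ok=c["depth"]>0
T=R.inv().apply((P-o["tcp_pos"]).reshape(-1,3)).reshape(P.shape)*1000
m=ok&(abs(T[...,1])<14)&(abs(T[...,0])<75)&(T[...,2]>-5)&(T[...,2]<15)&(c["frame"].max(-1)>80)
n,l,st,ce=cv2.connectedComponentsWithStats(m.astype(np.uint8))
for i in range(1,n):
    if st[i,4]>40:
        q=T[l==i];print(ce[i],st[i,4],np.percentile(q,[1,50,99],axis=0).round(1).tolist(), np.polyfit(q[:,0],q[:,2],1).round(3),np.polyfit(q[:,0],q[:,1],1).round(3))
print(delta(o,[.5715,-.2245,.14],np.radians(98.3)))
E
```

```text
[256.97991071 177.64795918] 3136 [[9.9, -10.1, 4.9], [35.7, -0.3, 7.2], [56.5, 9.4, 10.8]] [0.009 6.904] [ 0.005 -0.492]
[256.78034682 305.67052023] 519 [[-55.7, -10.0, 5.0], [-48.0, -0.3, 7.2], [-40.0, 9.2, 8.6]] [-0.09   2.777] [ 0.004 -0.275]
(array([ 0.0003,  0.0003, -0.0054]), array([ -1.4, -86.9,  96.7]))
```

```bash
python3 -m jog '[[0,0,-0.005,0,-20,0,0],[0,0,0,0,-22,0,0],[0,0,0,0,-22,0,0],[0,0,0,-1,-23,0,0],[0,0,0,0,0,20,0]]'; python3 -m jog '[[0,0,0,0,0,25,0],[0,0,0,0,0,25,0],[0,0,0,0,0,25,0],[0,0,0,0,0,0,0],[0,0,0,0,0,0,0]]';  python3 - <<'E'
from h import *
from rig import arm
o=arm.get_obs();print(o["force"],o["torque"],delta(o,[.5715,-.2245,.0735],np.radians(98.3)))
E
```

```text
time: 5.5
tcp_pos: [0.5723, -0.2283, 0.2188]
tcp_rot: [-0.071, 0.998, -0.001, 0.002]
force: [0.2, 0.5, -2.5]
grip_width: 0.0116
grasp_force: 43.1
time: 6.0
tcp_pos: [0.5721, -0.2247, 0.1424]
tcp_rot: [-0.072, 0.997, -0.0, 0.0]
force: [0.3, 0.3, -1.5]
grip_width: 0.0112
grasp_force: 43.1
[ 0.34845209  0.26952236 -1.52355753] [-0.01805623  0.03343596  0.03552872] (array([-0.0002,  0.0003, -0.0001]), array([ 0.6,  0.2, 68.9]))
```

```bash
python3 -m jog '[[0,0,0,0,0,30,0],[0,0,0,0,0,20,0],[0,0,0,0,0,10,0],[0,0,0,0,0,6,0],[0,0,0,0,0,0,0]]'; python3 -m jog '[[0,0,0,0,0,2,0],[0,0,0,0,0,0,0]]';python3 -m jog '[[0,0,0,0,0,2,0],[0,0,0,0,0,0,0]]'
```

```text
time: 6.5
tcp_pos: [0.5725, -0.2246, 0.0759]
tcp_rot: [-0.073, 0.997, -0.0, 0.0]
force: [-0.6, -0.2, -2.4]
grip_width: 0.0115
grasp_force: 43.1
time: 6.7
tcp_pos: [0.5726, -0.2245, 0.074]
tcp_rot: [-0.073, 0.997, -0.0, 0.0]
force: [-0.2, 0.6, -2.0]
grip_width: 0.0114
grasp_force: 43.1
time: 6.9
tcp_pos: [0.5723, -0.2244, 0.0714]
tcp_rot: [-0.073, 0.997, -0.0, 0.0]
force: [0.3, -0.2, -2.9]
grip_width: 0.0114
grasp_force: 43.1
```

```bash
python3 -m jog '[[0,0,0,0,0,1,0],[0,0,0,0,0,0,0]]';python3 -m jog '[[0,0,0,0,0,0.7,0],[0,0,0,0,0,0,0]]'
```

```text
time: 7.1
tcp_pos: [0.5725, -0.2245, 0.0706]
tcp_rot: [-0.073, 0.997, -0.0, 0.0]
force: [0.5, 0.7, 1.4]
grip_width: 0.0114
grasp_force: 43.7
time: 7.3
tcp_pos: [0.5726, -0.2245, 0.0704]
tcp_rot: [-0.073, 0.997, -0.0, 0.0]
force: [-1.9, 2.3, 11.3]
grip_width: 0.0115
grasp_force: 45.3
```

```bash
python3 -m jog '[[0,0,0,0,0,-0.8,0],[0,0,0,0,0,0,0]]' 20;python3 -m jog '[[0,0,0,0,0,0,0.25],[0,0,0,0,0,0,0.25],[0,0,0,0,0,0,0.3],[0,0,0,0,0,0,0.3],[0,0,0,0,0,0,0.3]]'; python3 -m jog '[[0,0,0,0,0,0,0.3],[0,0,0,0,0,0,0.3],[0,0,0,0,0,0,0.3],[0,0,0,0,0,0,0.3],[0,0,0,0,0,0,0.3]]'; python3 - <<'E'
from h import *
from rig import arm
c=arm.capture("wrist");o=arm.get_obs();np.savez("w3.npz",**c);R=Ro.from_quat(o["tcp_rot"]);print(o["tcp_pos"])
cv2.imwrite("pics/w3.png",c["frame"])
P=fcloud(c);ok=c["depth"]>0
T=R.inv().apply((P-o["tcp_pos"]).reshape(-1,3)).reshape(P.shape)*1000
m=ok&(abs(T[...,1])<14)&(abs(T[...,0])<75)&(T[...,2]>-10)&(T[...,2]<22)&(c["frame"].max(-1)>80)
n,l,st,ce=cv2.connectedComponentsWithStats(m.astype(np.uint8))
for i in range(1,n):
    if st[i,4]>40:
        q=T[l==i];print(ce[i],st[i,4],np.percentile(q,[1,50,99],axis=0).round(1).tolist())
E
```

```text
time: 7.5
tcp_pos: [0.5725, -0.2245, 0.0707]
tcp_rot: [-0.073, 0.997, -0.0, 0.0]
force: [0.2, -0.6, 2.1]
grip_width: 0.0113
grasp_force: 43.9
time: 8.0
tcp_pos: [0.5722, -0.2244, 0.0704]
tcp_rot: [-0.073, 0.997, -0.0, -0.0]
force: [-1.4, 0.2, 0.0]
grip_width: 0.0257
grasp_force: 0.0
time: 8.5
tcp_pos: [0.5722, -0.2244, 0.0705]
tcp_rot: [-0.073, 0.997, -0.0, 0.0]
force: [1.0, 0.6, 0.2]
grip_width: 0.0258
grasp_force: 0.0
[ 0.57224272 -0.22441398  0.07043793]
[257.79301555 182.12592404] 3923 [[-29.8, -11.5, -4.1], [37.2, 0.2, 1.0], [57.2, 11.9, 19.4]]
[242.18367347 283.29931973] 147 [[-56.1, -11.1, 9.4], [-35.0, -9.6, 13.4], [-14.2, -8.5, 18.5]]
```

View pics/w3.png

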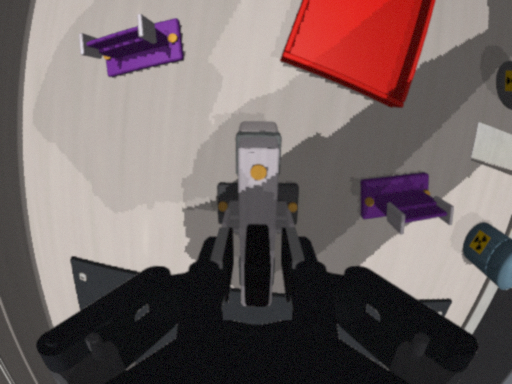

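The picture shows the near end of the hung arm raised (beam ~(258,160), z 6 mm above level): it tipped, so this is the lopsided arm. I'll re-grip it aligned with its tilt and take it to the tray.

```bash
python3 -m jog '[[0,0.085,0,-1.5,0,0,0.3],[0,0.085,0,-1.5,0,0,0.3],[0,0,0,0,0,0,0.2],[0,0,0,0,0,0,0],[0,0,0,0,0,0,0]]' 50; python3 -m jog '[[0,0,0,0,0,0,0],[0,0,0,0,0,0,0],[0,0,0,0,0,-4,0],[0,0,0,0,0,-8,0],[0,0,0,0,0,-18,0]]'; python3 -m jog '[[0,0,0,0,0,-30,0],[0,-0.085,0,0,0,-30,0],[0,-0.085,0,0,0,-30,0],[0,0,0,0,0,-10,0],[0,0,0,0,0,0,0]]'; python3 - <<'E'
from h import *
from rig import arm
c=arm.capture("wrist");o=arm.get_obs();np.savez("w4.npz",**c);R=Ro.from_quat(o["tcp_rot"])
P=fcloud(c);ok=c["depth"]>0
T=R.inv().apply((P-o["tcp_pos"]).reshape(-1,3)).reshape(P.shape)*1000
m=ok&(abs(T[...,1])<14)&(abs(T[...,0])<75)&(T[...,2]>-10)&(T[...,2]<22)&(c["frame"].max(-1)>80)
n,l,st,ce=cv2.connectedComponentsWithStats(m.astype(np.uint8))
for i in range(1,n):
    if st[i,4]>40:
        q=T[l==i];print(ce[i],st[i,4],np.percentile(q,[1,50,99],axis=0).round(1).tolist())
print(delta(o,[.4,-.165,.2],np.radians(79)),R.as_matrix()[:,2])
E
```

```text
time: 9.05
tcp_pos: [0.5754, -0.224, 0.0704]
tcp_rot: [-0.072, 0.994, -0.006, -0.084]
force: [4.0, 1.3, -2.9]
grip_width: 0.0116
grasp_force: 50.8
time: 9.55
tcp_pos: [0.579, -0.2234, 0.0997]
tcp_rot: [-0.072, 0.994, -0.006, -0.086]
force: [-0.1, 0.3, -2.3]
grip_width: 0.0115
grasp_force: 50.6
time: 10.05
tcp_pos: [0.5928, -0.2217, 0.2007]
tcp_rot: [-0.072, 0.997, -0.0, 0.001]
force: [0.9, 0.6, -2.9]
grip_width: 0.0112
grasp_force: 50.6
[256.68321078 175.68933824] 3264 [[10.5, -10.7, 1.7], [37.2, -0.9, 4.0], [57.2, 8.7, 17.5]]
[256.62740899 305.79443255] 467 [[-55.2, -11.2, 3.0], [-48.1, -1.0, 5.2], [-40.1, 8.6, 6.8]]
(array([ 1.000e-04, -1.100e-03,  3.375e-01]), array([182.5,  83.5,  -0.8])) [-1.06731766e-03  1.66201804e-04 -9.99999417e-01]
```

```bash
python3 -m jog '[[0,0,0,37,17,0,0],[0,0,0,37,17,0,0],[0,0,0,37,17,0,0],[0,0,0,37,17,0,0],[0,0,0,35,16,0,0]]'; python3 -m jog '[[0,0,0.12,0,0,20,0],[0,0,0.12,0,0,20,0],[0,0,0.098,0,0,30,0],[0,0,0,0,0,30,0],[0,0,0,0,0,10,0]]'; python3 -m jog '[[0,0,0,0,0,12,0],[0,0,0,0,0,9,0],[0,0,0,0,0,5,0],[0,0,0,0,0,0,0]]'
```

```text
time: 10.6
tcp_pos: [0.3974, -0.1639, 0.1974]
tcp_rot: [-0.073, 0.997, -0.0, -0.002]
force: [-0.6, 0.2, -1.7]
grip_width: 0.0111
grasp_force: 50.7
time: 11.1
tcp_pos: [0.3977, -0.1642, 0.0858]
tcp_rot: [0.096, 0.995, -0.0, -0.003]
force: [0.1, 0.2, -1.9]
grip_width: 0.0117
grasp_force: 50.8
time: 11.5
tcp_pos: [0.3997, -0.165, 0.0631]
tcp_rot: [0.096, 0.995, 0.0, 0.0]
force: [0.4, -0.6, -2.6]
grip_width: 0.0114
grasp_force: 53.4
```

```bash
python3 -m jog '[[0,0,0,0,0,0.5,0],[0,0,0,0,0,0,0.2],[0,0,0,0,0,0,0.5],[0,0,0,0,0,0,0.5],[0,0,0,0,0,-5,0.5]]'; python3 -m jog '[[0,0,0,0,0,-30,0.5],[0,0,0,0,0,-50,0.5],[0,0,0,0,0,-50,0.5],[0,0,0,0,0,-10,0.5]]'; python3 - <<'E'
from h import *
from rig import arm
c=arm.capture("wrist");o=arm.get_obs();cv2.imwrite("pics/w5.png",c["frame"])
P=fcloud(c);X,Y,Z=P[...,0],P[...,1],P[...,2]
blobs(P,(c["depth"]>0)&(abs(X-.4)<.09)&(abs(Y+.165)<.05)&(Z>.05)&(Z<.066)&(c["frame"].max(-1)>80),40)
print(delta(o,[.411,.1745,.2],np.radians(78.2)))
E
```

```text
time: 12.0
tcp_pos: [0.3993, -0.1647, 0.0673]
tcp_rot: [0.096, 0.995, -0.0, -0.0]
force: [-0.2, 0.2, -0.0]
grip_width: 0.0425
grasp_force: 0.0
time: 12.4
tcp_pos: [0.4011, -0.1657, 0.212]
tcp_rot: [0.097, 0.995, 0.0, 0.003]
force: [0.5, 0.5, -0.8]
grip_width: 0.0425
grasp_force: 0.0
[258. 165.] 1419 rect [ 398.5 -165.4   19.6  111.5   78.5] z [0.057 0.058 0.059]
(array([0.0016, 0.0059, 0.0132]), array([ 55.4, 335.3,  11.4]))
```

View pics/w5.png

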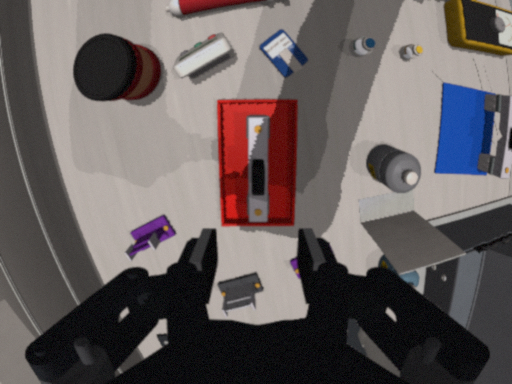

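The lopsided arm stands upright in the tray at px (258,165), its beam top at z 0.058. Now the second arm.

```bash
python3 -m jog '[[0,0,0,5,33,0,0.5],[0,0,0,5,33,0,0.5],[0,0,0,5,33,0,0.5],[0,0,0,5,33,0,0.5],[0,0,0,5,33,0,0.5]]'; python3 -m jog '[[0,0,0,6,34,0,0.5],[0,0,0,6,34,0,0.5],[0,0,0,6,34,0,0.5],[0,0,0,6,34,0,0.5],[0,0,0,6,34,0,0.5]]'; python3 -m jog '[[0,0,0.01,0,0,0,0.5],[0,0,0,0,0,0,0.5],[0,0,0,0,0,0,0.5]]'; python3 - <<'E'
from h import *
from rig import arm
c=arm.capture("wrist");o=arm.get_obs()
P=fcloud(c);X,Y,Z=P[...,0],P[...,1],P[...,2];g=(c["depth"]>0)&(abs(X-.41)<.08)&(abs(Y-.175)<.04);V=c["frame"].max(-1)
blobs(P,g&(Z>.05)&(Z<.066)&(V>80),40);blobs(P,g&(Z>.088)&(Z<.1)&(V<80),40)
print(delta(o,[.411,.1745,.064],np.radians(78.2)))
E
```

```text
time: 12.95
tcp_pos: [0.4061, 0.0033, 0.2069]
tcp_rot: [0.096, 0.995, -0.0, -0.0]
force: [0.4, -0.0, 0.0]
grip_width: 0.0423
grasp_force: 0.0
time: 13.45
tcp_pos: [0.4092, 0.1758, 0.2067]
tcp_rot: [0.096, 0.995, -0.0, -0.0]
force: [0.9, -0.5, 0.2]
grip_width: 0.0428
grasp_force: 0.0
time: 13.75
tcp_pos: [0.4096, 0.1736, 0.207]
tcp_rot: [0.102, 0.995, -0.0, -0.0]
force: [0.7, -0.5, 0.0]
grip_width: 0.0429
grasp_force: 0.0
[260. 171.] 1457 rect [411.4 175.   19.6 110.4  78. ] z [0.057 0.058 0.06 ]
[260. 187.] 413 rect [411.6 174.7  12.   27.3  78.2] z [0.091 0.094 0.095]
(array([-0.0004, -0.0004,  0.002 ]), array([ -1.2,   1.2, 143.1]))
```

```bash
python3 -m jog '[[0,0,0,-1,1,35,0.5],[0,0,0,0,0,40,0.5],[0,0,0,0,0,40,0.5],[0,0,0,0,0,28,0.5],[0,0,0,0,0,0,0.5]]' 50; python3 -m jog '[[0,0,0,0,0,0,0.3],[0,0,0,0,0,0,0],[0,0,0,0,0,0,0],[0,0,0,0,0,0,0],[0,0,0,0,0,0,0]]'; python3 -m jog '[[0,0,0,0,0,-15,0],[0,0,0,0,0,-30,0],[0,0,0,0,0,-40,0],[0,0,0,0,0,-45,0],[0,0,0,0,0,-30,0]]';  python3 - <<'E'
from h import *
from rig import arm
o=arm.get_obs();print(delta(o,[.42,-.15,.235],np.radians(98.3)))
E
```

```text
time: 14.3
tcp_pos: [0.4094, 0.1735, 0.0619]
tcp_rot: [0.102, 0.995, -0.002, -0.002]
force: [-0.4, -0.2, 0.5]
grip_width: 0.0426
grasp_force: 0.0
time: 14.8
tcp_pos: [0.4119, 0.1758, 0.066]
tcp_rot: [0.101, 0.995, 0.001, 0.001]
force: [-1.0, -2.0, 12.0]
grip_width: 0.0111
grasp_force: 49.8
time: 15.3
tcp_pos: [0.4114, 0.1753, 0.2281]
tcp_rot: [0.101, 0.995, 0.001, 0.001]
force: [0.4, 0.5, -3.0]
grip_width: 0.0114
grasp_force: 49.2
(array([ 0.0024,  0.0029, -0.3481]), array([ -74.1, -316.8,   -7.6]))
```

Same route: sideways, turn, then forward to the level of the stand.

```bash
python3 -m jog '[[0,0,0,-7,-31,-1,0],[0,0,0,-7,-31,-1,0],[0,0,0,-7,-32,-1,0],[0,0,0,-7,-32,-1,0],[0,0,0,-7,-32,-1,0]]'; python3 -m jog '[[0,0,0,-8,-31,-1,0],[0,0,0,-8,-31,-1,0],[0,0,0,-8,-32,0,0],[0,0,0,-8,-32,0,0],[0,0,0,-8,-32,0,0]]'; python3 -m jog '[[0,0,-0.12,0,0,0,0],[0,0,-0.12,0,0,0,0],[0,0,-0.108,0,0,0,0],[0,0,0,0,0,0,0],[0,0,0,0,0,0,0]]';  python3 - <<'E'
from h import *
from rig import arm
c=arm.capture("wrist");o=arm.get_obs();R=Ro.from_quat(o["tcp_rot"])
P=fcloud(c);ok=c["depth"]>0
T=R.inv().apply((P-o["tcp_pos"]).reshape(-1,3)).reshape(P.shape)*1000
m=ok&(abs(T[...,1])<14)&(abs(T[...,0])<75)&(T[...,2]>-10)&(T[...,2]<22)&(c["frame"].max(-1)>80)
n,l,st,ce=cv2.connectedComponentsWithStats(m.astype(np.uint8))
for i in range(1,n):
    if st[i,4]>40:
        q=T[l==i];print(ce[i],st[i,4],np.percentile(q,[1,50,99],axis=0).round(1).tolist())
print(delta(o,[.572,-.2245,.14],np.radians(98.3)))
E
```

```text
time: 15.8
tcp_pos: [0.4132, 0.0122, 0.2304]
tcp_rot: [0.101, 0.995, 0.001, 0.001]
force: [1.2, -0.7, -1.6]
grip_width: 0.011
grasp_force: 49.6
time: 16.3
tcp_pos: [0.4206, -0.1506, 0.2324]
tcp_rot: [0.101, 0.995, 0.001, 0.001]
force: [0.6, 0.9, -1.9]
grip_width: 0.0113
grasp_force: 49.6
time: 16.8
tcp_pos: [0.4207, -0.1493, 0.2319]
tcp_rot: [-0.071, 0.997, 0.0, 0.0]
force: [-0.2, -0.1, -1.9]
grip_width: 0.0113
grasp_force: 49.9
[257.57213385 163.08721887] 1823 [[25.8, -10.2, 5.5], [43.5, 0.3, 7.7], [55.8, 9.3, 10.1]]
[256.98364008 305.35173824] 489 [[-55.7, -9.9, 5.5], [-48.3, -0.3, 7.8], [-40.8, 9.3, 9.3]]
(array([ 0.0002,  0.0008, -0.0029]), array([-139. ,  -95.9,   91.9]))
```

```bash
python3 -m jog '[[0,0,0,-28,-19,0,0],[0,0,0,-28,-19,0,0],[0,0,0,-28,-19,0,0],[0,0,0,-28,-19,0,0],[0,0,-0.003,-27,-20,0,0]]'; python3 -m jog '[[0,0,0,0,0,20,0],[0,0,0,0,0,30,0],[0,0,0,0,0,30,0],[0,0,0,0,0,12,0],[0,0,0,0,0,0,0]]';  python3 - <<'E'
from h import *
from rig import arm
o=arm.get_obs();print(o["force"],delta(o,[.5717,-.2245,.0725],np.radians(98.3)))
E
```

```text
time: 17.35
tcp_pos: [0.5736, -0.2243, 0.2312]
tcp_rot: [-0.073, 0.997, 0.0, -0.0]
force: [0.0, 0.8, -1.4]
grip_width: 0.0111
grasp_force: 50.1
time: 17.85
tcp_pos: [0.5716, -0.2238, 0.1384]
tcp_rot: [-0.073, 0.997, 0.0, -0.001]
force: [-0.7, 0.3, -1.2]
grip_width: 0.0109
grasp_force: 50.2
[-0.69806616  0.3202017  -1.2045007 ] (array([ 0.0006, -0.0022,  0.0022]), array([-0.1, -0.7, 65.9]))
```

```bash
python3 -m jog '[[0,0,0,0,-0.7,30,0],[0,0,0,0,0,20,0],[0,0,0,0,0,10,0],[0,0,0,0,0,5,0],[0,0,0,0,0,0,0]]'; python3 -m jog '[[0,0,0,0,0,1,0],[0,0,0,0,0,0,0]]';python3 -m jog '[[0,0,0,0,0,1,0],[0,0,0,0,0,0,0]]'
```

```text
time: 18.35
tcp_pos: [0.5727, -0.225, 0.0751]
tcp_rot: [-0.074, 0.997, -0.0, 0.0]
force: [-0.3, 0.8, -1.4]
grip_width: 0.0112
grasp_force: 50.2
time: 18.55
tcp_pos: [0.5727, -0.225, 0.0742]
tcp_rot: [-0.074, 0.997, -0.0, 0.001]
force: [-0.2, -0.8, -2.4]
grip_width: 0.0115
grasp_force: 50.2
time: 18.75
tcp_pos: [0.5724, -0.2248, 0.0726]
tcp_rot: [-0.074, 0.997, -0.0, 0.0]
force: [0.5, 0.3, -1.4]
grip_width: 0.0114
grasp_force: 50.2
```

```bash
python3 -m jog '[[0,0,0,0.5,0,1,0],[0,0,0,0,0,0,0]]';python3 -m jog '[[0,0,0,0,0,0.5,0],[0,0,0,0,0,0,0]]'
```

```text
time: 18.95
tcp_pos: [0.572, -0.225, 0.0716]
tcp_rot: [-0.074, 0.997, -0.0, 0.0]
force: [0.4, 0.4, 1.6]
grip_width: 0.0108
grasp_force: 50.6
time: 19.15
tcp_pos: [0.5721, -0.225, 0.0714]
tcp_rot: [-0.074, 0.997, -0.0, 0.0]
force: [-1.2, 1.2, 8.2]
grip_width: 0.0113
grasp_force: 51.6
```

```bash
python3 -m jog '[[0,0,0,0,0,-0.5,0],[0,0,0,0,0,0,0],[0,0,0,0,0,0,0]]' 20;python3 -m jog '[[0,0,0,0,0,0,0.25],[0,0,0,0,0,0,0.3],[0,0,0,0,0,0,0.3],[0,0,0,0,0,0,0.4],[0,0,0,0,0,0,0.4]]'; python3 -m jog '[[0,0,0,0,0,0,0.4],[0,0,0,0,0,0,0.4],[0,0,0,0,0,0,0.4],[0,0,0,0,0,0,0.4],[0,0,0,0,0,0,0.4]]'; python3 - <<'E'
from h import *
from rig import arm
c=arm.capture("wrist");o=arm.get_obs();R=Ro.from_quat(o["tcp_rot"])
cv2.imwrite("pics/w6.png",c["frame"])
P=fcloud(c);ok=c["depth"]>0
T=R.inv().apply((P-o["tcp_pos"]).reshape(-1,3)).reshape(P.shape)*1000
m=ok&(abs(T[...,1])<14)&(abs(T[...,0])<75)&(T[...,2]>-10)&(T[...,2]<22)&(c["frame"].max(-1)>80)
n,l,st,ce=cv2.connectedComponentsWithStats(m.astype(np.uint8))
for i in range(1,n):
    if st[i,4]>40:
        q=T[l==i];print(ce[i],st[i,4],np.percentile(q,[1,50,99],axis=0).round(1).tolist())
E
```

```text
time: 19.45
tcp_pos: [0.572, -0.2249, 0.0715]
tcp_rot: [-0.074, 0.997, -0.0, 0.0]
force: [0.7, 0.3, 2.9]
grip_width: 0.0115
grasp_force: 50.9
time: 19.95
tcp_pos: [0.5718, -0.225, 0.0714]
tcp_rot: [-0.074, 0.997, -0.0, -0.0]
force: [0.3, 0.1, 0.4]
grip_width: 0.0343
grasp_force: 0.0
time: 20.45
tcp_pos: [0.5718, -0.2249, 0.0714]
tcp_rot: [-0.074, 0.997, -0.0, -0.0]
force: [-0.1, 0.3, -0.5]
grip_width: 0.0342
grasp_force: 0.0
[257.18318318 203.45995996] 3996 [[-54.9, -10.2, 5.7], [29.0, -0.3, 7.8], [55.7, 9.6, 18.5]]
```

View pics/w6.png

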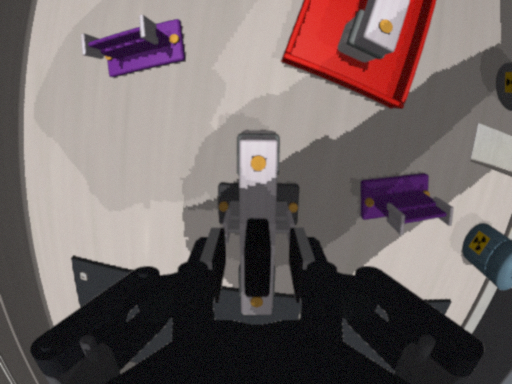

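The picture shows the second arm hanging level, px (258,145–305), with the fingers clear of its fin. I'll retreat upward and check it stays put.

```bash
python3 -m jog '[[0,0,0,0,0,-10,0.4],[0,0,0,0,0,-25,0.4],[0,0,0,0,0,-40,0.4],[0,0,0,0,0,-45,0.4],[0,0,0,20,0,-20,0.4]]'; python3 -m jog '[[0,0,0,30,-15,0,0.4],[0,0,0,30,-15,0,0.4],[0,0,0,0,0,0,0.4],[0,0,0,0,0,0,0.4],[0,0,0,0,0,0,0.4]]'; python3 -m jog '[[0,0,0,0,0,0,0.4],[0,0,0,0,0,0,0.4],[0,0,0,0,0,0,0.4],[0,0,0,0,0,0,0.4],[0,0,0,0,0,0,0.4]]'; python3 - <<'E'
from h import *
from rig import arm
for n in("scene","top"):
    c=arm.capture(n);P=cloud(c);X,Y,Z=P[...,0],P[...,1],P[...,2];cv2.imwrite(f"pics/{n}7.png",c["frame"])
    m=(c["depth"]>0)&(abs(X-.572)<.08)&(abs(Y+.225)<.035)&(Z>.05)&(Z<.08)&(c["frame"].max(-1)>90)
    print(n);blobs(P,m,20);q=P[m]
    if len(q)>20:print("slope",np.polyfit(q[:,0],q[:,2],1).round(3))
cv2.imwrite("pics/s7c.png",cv2.resize(cv2.imread("pics/scene7.png")[170:300,220:400],None,fx=4,fy=4))
E
```

```text
time: 21.0
tcp_pos: [0.5541, -0.2281, 0.2156]
tcp_rot: [-0.075, 0.997, -0.001, 0.002]
force: [0.2, -0.2, 0.7]
grip_width: 0.0341
grasp_force: 0.0
time: 21.5
tcp_pos: [0.4978, -0.2658, 0.2117]
tcp_rot: [-0.075, 0.997, 0.0, 0.0]
force: [0.6, 0.9, -0.6]
grip_width: 0.0341
grasp_force: 0.0
time: 22.0
tcp_pos: [0.4971, -0.2664, 0.2114]
tcp_rot: [-0.074, 0.997, -0.0, -0.0]
force: [-0.3, -0.0, 1.1]
grip_width: 0.034
grasp_force: 0.0
scene
[339. 204.] 263 rect [ 573.6 -224.5   41.6  113.1   86.5] z [0.052 0.064 0.066]
slope [0.013 0.055]
top
[308. 134.] 21 rect [ 624.2 -215.2   11.6   14.7    7.3] z [0.058 0.064 0.066]
slope [-0.185  0.179]
```

View pics/s7c.png

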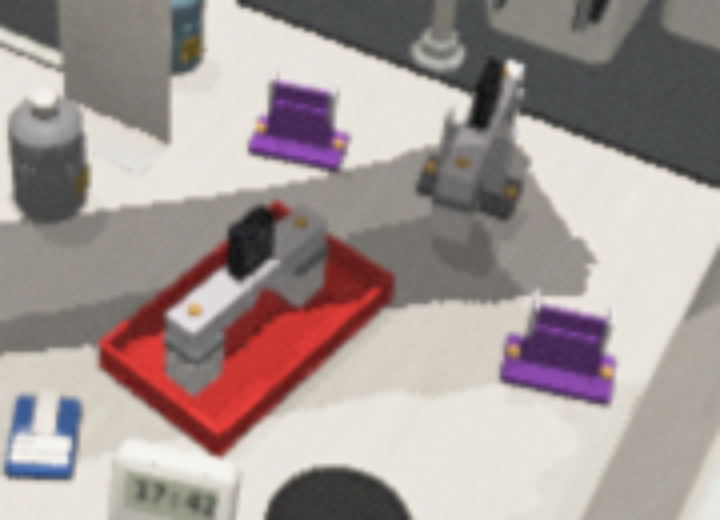

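The scene crop shows the second arm level on the stand, crop px (475,140), with its beam at z 0.064 and a slope of about 0.01. The lopsided arm is upright in the tray at (245,280), and the pots look undisturbed.

```bash
python3 -c "
from rig import arm
print(arm.close_job())"
```

```text
the job is handed in; nothing more can be done
None
```

I handed the job in at about 22 s: the arm parked nearer the tray tipped on the knife edge and now stands upright in the red tray, and the other hangs level and free on the edge; the lead pots were not touched, and no verdict came back.

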